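# Clip the brush away and press its label holder home behind the shelf lip

## Task

First put the brush away: push its handle firmly but without forcing it down past the sprung jaw of the rack's fork clip until it lies fully in the forks with the jaw shut over it, and let go of it. Then take the large label holder from its block, slide its tongue down behind the lip of the rack and press it gently, without forcing it, against the springy strip until its rib lies on the lip. Finish while still holding it pressed home there, and leave the other things where they are.

Things in the scene. Friction and masses are not known exactly. Their poses are not given: they have to be found in the camera images.
- rack: fixed rack: wooden board 226 mm deep (x), 240 mm wide (y), 16 mm thick. Origin at table level under the centre of the label slot; x points from the slot to the clip, away from the robot, z up. An aluminium label slot runs along its front, a steel fork clip stands 85 mm behind it, two small jars stand at its back (x = 165 mm)
- slot (a point): centre of the slot's mouth, level with the lip's top, 50 mm above the table; axes as the rack's. The slot, between front lip and shelf edge, is 80 mm long (y) with closed ends, 9 mm wide (x), flaring to 18 mm over its top 6 mm; lip top 5 mm wide in front, 9 mm behind. A sprung strip lies in it, its top 14 mm below the lip's top
- strip (a joint): how far the sprung strip in the slot is pressed down, m, 0 (free) to 0.012, about 0.008 with the holder fully home. The spring pushes up with 3 N at 0 and 0.9 N more per mm: it lifts the label holder again if that is let go
- clip (a point): seat axis of the fork clip, 62 mm above the table, 85 mm behind the slot; axes as the rack's. Two U-shaped forks, 12 mm wide (y), at y = -50 and +50 mm take a 14 mm rod along y from above; their front tines reach 25 mm above the axis. Between them is free room down to the board, 46 mm below the axis, but for a 6 mm hinge bar at x = +15 mm, 37 mm below the axis
- jaw (a joint): angle of the clip's sprung hinged jaw, rad, 0 shut, at most 0.7. It has a nose over the back of each fork, 8 to 27 mm above the seat axis, steeply sloping on top: a rod pushed down (less than 10 N in all) forces it back, then it snaps shut over the rod
- brush: thick round paint brush, about 80 g. Origin on the axis of its wooden handle (14 mm diameter), axis = the body's y. Handle from y = -95 to +80 mm, then a brass ferrule 25 mm long (18 mm diameter) and a round tip 38 mm long (23 mm). At the start it lies in the rest, axis 47 mm above the table. It may go into the clip either way round
- rest: fixed wooden rest for the brush, base 60 x 130 mm, 10 mm high, with two V saddles 10 mm wide at y = -50 and +50 mm up to 57 mm high; origin under its centre, y along the brush
- holder: aluminium label holder, about 80 g: upright plate 6 mm thick (x), 70 mm wide (y), 80 mm high, a paper card on both faces; origin at the middle of its lower edge. A rib 24 mm thick (x), 74 mm wide, crosses it 22 to 28 mm up: below it the tongue for the slot, above it 52 mm to grip. Home, the rib lies on the lip. It starts in the block, lower edge 18 mm above the table
- block: fixed wooden block, 70 x 110 mm, 40 mm high, with a slot like the rack's along its y in which the label holder stands on its rib; origin under its centre
- small_holder: bystander: small aluminium label plate 60 x 36 x 6 mm, lying flat near the robot; not the one wanted
- jar_a: bystander: white jar on the back of the rack, 42 mm diameter, 55 mm high, origin under its centre
- jar_b: bystander: amber jar on the back of the rack, 42 mm diameter, 55 mm high, origin under its centre
- can: bystander: paint can, 90 mm diameter, 100 mm high, origin under its centre
- bottle: bystander: bottle, 64 mm diameter, 160 mm high, origin under its centre
- knife: bystander: palette knife 170 mm long, lying near the robot
- eraser: bystander: white eraser 45 x 30 x 18 mm
There are look-alikes about, which are no part of the job. Of the things that look like the brush, the larger one is meant.

How it is judged:
By the outcome, as a careful person would: the job done as asked, in the order asked, and still so for the second after the job is handed in, while the arm keeps its last pose, push and grip.
It also fails if it takes over 50 s, if anything falls off the work surface, if the arm or the gripper's body presses on something with over 40 N, if the wrist force passes 120 N, or if a joint passes its speed limit or range.

## Robot

A 7-joint arm with a two-finger parallel gripper is mounted at the origin on the work surface. World frame = base frame: x ahead of the robot, y to its left, z up, the work surface at z = 0. Lengths are in mm, angles in rad, forces in N, time in s.
With the tool pointing down it reaches from about 400 to 875 mm from the base axis. Payload 4.4 kg.
Tool frame: the origin (TCP) lies on the centre line of the jaws, within the pads' length; the fingertips stand 14 mm ahead of it and the grasp point (between the pads) lies 5 mm behind it (ctrl.tcp_to_tips is the distance from the TCP to the fingertips, in mm); z points along the fingers, y is the direction in which the jaws open and shut (so a half turn about z gives the same grasp; the last joint's range is limited). The gripper opens to 85 mm and grips with 20 to 120 N. Pads are 22 mm wide; open, the fingers measure 114 mm over their backs; the gripper's body (76 mm by 85 mm) begins 54 mm behind the grasp point. The pads swing forward as they close: fully open they stand 13 mm farther back than shut.
Start: joints at [1.239, 0.628, 0.038, 1.517, -0.027, 0.996, -0.02], TCP at [170.77, -627.18, 245.313] pointing down, gripper open.
Joint ranges: [-3.06, 3.06], [-0.37, 2.12], [-1.25, 1.32], [0.18, 2.47], [-1.1, 4.24], [0.23, 1.98], [-2.94, 2.94]. Speed limits (rad/s): [2.57, 2.57, 3.14, 3.14, 3.14, 3.14, 3.14].

## Interface

Orientations are given as a unit quaternion [w, x, y, z].
In Python, from cell import ctrl, optics, sign_off, models gives the robot as it stands.
- The arm moves only by the tool drive_tool, never from a script. Its argument "commands" is a list of rows, each a list of 3 entries, a list of its own where there are three numbers: the opening, from -1 (shut) to 1 (fully open), so that 0 is half open, then the shift along the tool's x, y, z in cm, then the turn about the tool's z in degrees. A call has 1 to 10 rows; each row is the pose to reach, as a shift and turn from the pose commanded when the call began, along the tool's axes at that moment; what a row does not reach only later rows make up. A row lasts 1/10 s, in which the tool goes at most 50 mm and 8.59 degrees, less where a joint would pass 70% of its speed; a pose out of reach is approached as far as the arm can. A call with a gripper value outside its range is refused whole. The fingers move at their own pace and stop on an object; "squeeze" is the grip in N (left out, the last holds). Time passes only in rows, so rows that repeat a pose let the fingers close. It gives the time, the measured TCP pose, the force and the opening at its end, in the units of the state.
- ctrl.get_obs(): the state, without advancing time (a new reading comes with each control period).
- optics.snapshot(name): name is "scene" or "top"; returns a dict with "pixels" (400x640x3 uint8, blue, green, red), "z_map" (400x640 float32, mm along the optical axis (not along the pixel's ray), 0 where there is no reading), "mtx" (3x3 intrinsics, pixels), "k1" (the pictures are not rectified: a ray, as slopes to the right and down, at radius r is drawn at 1 + k1 r^2 times it, then the intrinsics apply), "rvec" (rotation vector, rad) and "tvec" (3), from world to camera coordinates, as OpenCV has them. Camera axes: x right, y down, z forward; pixel columns grow to the right and rows downward; lengths in mm; the calibration is good to about 2 mm. A picture is of the moment at which its call begins.
- sign_off(): hands the job in, once; it reports no verdict.
Trained networks look in the newest picture that a camera, given by its name, has taken for a name from the list of things; names that differ only in an ending like _2 or _b are one class to them, and where a whole thing is asked for, a point or a joint stands for the part that bears it (a point fixed in the world has none). Each returns a list of dicts, best first, with "score" (0 to 1); they miss things now and then, are a little off and sometimes report something else, mostly with a low value. They report only what shows in the picture. A call takes as long as a camera call. They do not tell look-alikes from the thing itself.
- models.regions_of(label, camera): "pixels" (400x640 bool, what is visible of it) and "bbox" ([left, top, right, bottom] in pixels, round what is visible of it).
The state is a dict: "clock": time; "joints": joint angles; "dq": joint speeds; "effort": joint torques, N m; "ee_pos": TCP position; "orientation": TCP orientation; "force": force on the tool from outside, world axes, zero at the start; "torque": the same for the moment, N m; "gripper_width": opening from 0.0 (shut) to 1.0 (fully open).
Only numpy, scipy, OpenCV 4.12 (cv2) and the standard library are available. Lean on these libraries where they do the work, as an engineer would, in place of code of your own. Each camera call takes 0.05 s, during which the arm holds its last target. There are 200 camera calls.

## Working session

There is one attempt and no reset: what is moved stays moved. The work goes in short steps, Python scripts to look and compute and a tool call to move; the robot and the scene stay as the last step left them, time stands still between calls to the robot, and variables do not carry over. Pictures are saved under pics/ and viewed, about 8 in all and at most 12, crops included, and the job is handed in when it is done.

Besides the shell and the picture viewer there is one more tool, called by a JSON object that holds its "op" and its "data", one argument or row to a line. drive_tool: Moves the arm, as the interface text tells. Its arguments: {"type":"object","properties":{"commands":{"type":"array"},"squeeze":{"type":"number"}},"required":["commands"]}

```bash
mkdir -p pics; ls; cat > h.py <<'E'
import numpy as np, cv2
from cell import ctrl, optics, sign_off, models
def snap(n):
    s=optics.snapshot(n); s={k:(np.array(v) if not isinstance(v,(str,float)) else v) for k,v in s.items()}
    R=cv2.Rodrigues(np.array(s['rvec'],float))[0]; s['R']=R
    h,w=s['z_map'].shape; u,v=np.meshgrid(np.arange(w),np.arange(h))
    K=s['mtx']; D=np.array([float(s['k1']),0,0,0])
    p=cv2.undistortPoints(np.stack([u,v],-1).reshape(-1,1,2).astype(np.float64),K,D).reshape(h,w,2)
    s['ray']=p
    z=s['z_map'].astype(float)
    c=np.dstack([p*z[...,None],z])
    s['xyz']=(c-np.ravel(s['tvec']))@R
    s['xyz'][z==0]=np.nan
    return s
def proj(s,P):
    return cv2.projectPoints(np.array(P,float).reshape(-1,1,3),np.array(s['rvec'],float),np.array(s['tvec'],float),s['mtx'],np.array([float(s['k1']),0,0,0]))[0].reshape(-1,2)
E
python3 - <<'E'
from h import *
print(ctrl.get_obs(), ctrl.tcp_to_tips)
for n in ("scene","top"):
    s=snap(n); cv2.imwrite(f"pics/{n}0.png",s['pixels'])
    print(n,s['mtx'].ravel(),s['k1'],'cam pos',-s['R'].T@np.ravel(s['tvec']), 'zdir',s['R'][2])
    for l in ("rack","brush","holder","block","rest","slot","clip","jaw","strip"):
        for r in models.regions_of(l,n):
            m=np.array(r['pixels']); q=s['xyz'][m]; 
            print(l,round(r['score'],2),np.round(r['bbox']),m.sum(),np.round(np.nanmedian(q,0)))
E
```

```text
pics
{'clock': 0.0, 'joints': array([ 1.23922777,  0.62937904,  0.03847625,  1.51835709, -0.02700421,
        0.99628137, -0.0200083 ]), 'dq': array([ 0.00018269, -0.00134395, -0.00087567,  0.00172827,  0.00114467,
       -0.00044675, -0.00105166]), 'effort': array([ 3.16565083e-04, -5.63387489e+01,  1.22654099e+00, -1.93441415e+01,
        1.11181301e-02,  1.03846935e-02,  3.24771395e-05]), 'ee_pos': array([ 170.57864448, -626.60723425,  244.37184422]), 'orientation': array([-9.41420128e-04,  9.91185942e-01,  1.32474601e-01, -1.47630346e-04]), 'force': array([0.57220511, 0.53235037, 0.41555304]), 'torque': array([-0.04371944,  0.01406017,  0.04547803]), 'gripper_width': 0.9985689036358619} 14.0
scene [371.43322114   0.         319.31314506   0.         371.43322114
 198.90880607   0.           0.           1.        ] -0.01710147308355943 cam pos [1182.65975982  534.51772587  715.23341335] zdir [-0.61899712 -0.4491935  -0.64425753]
rack 0.95 [238. 175. 354. 253.] 4618 [593.  37.  17.]
brush 0.74 [393. 191. 431. 242.] 420 [441. 299.  53.]
brush 0.48 [462. 229. 473. 274.] 292 [454. 46
[... 637 characters left out ...]
44] zdir [ 0.15092409  0.01749517 -0.98839053]
rack 0.93 [294. 146. 382. 234.] 6703 [575.  22.  16.]
brush 0.76 [165. 218. 190. 272.] 241 [446. 467.  10.]
brush 0.71 [230. 198. 243. 288.] 526 [429. 295.  52.]
brush 0.4 [224. 212. 252. 262.] 723 [466. 289.  10.]
holder 0.61 [454. 227. 483. 238.] 257 [ 456. -311.   62.]
block 0.71 [440. 220. 487. 250.] 766 [ 449. -304.   11.]
rest 0.77 [226. 210. 251. 262.] 738 [463. 289.  10.]
rest 0.22 [442. 223. 483. 251.] 603 [ 446. -302.   11.]
slot 0.69 [291. 148. 386. 232.] 6894 [576.  23.  16.]
clip 0.73 [292. 147. 387. 230.] 6724 [574.  23.  16.]
jaw 0.74 [380. 255. 396. 278.] 295 [ 371. -107.    6.]
strip 0.62 [343. 220. 351. 222.] 6 [497.   1.  36.]
```

```bash
python3 - <<'E'
import cv2
im=cv2.imread('pics/top0.png'); c=cv2.resize(im[130:310,140:500],None,fx=2.2,fy=2.2,interpolation=cv2.INTER_CUBIC); cv2.imwrite('pics/top0c.png',c); print(c.shape)
E
```

```text
(396, 792, 3)
```

View pics/scene0.png

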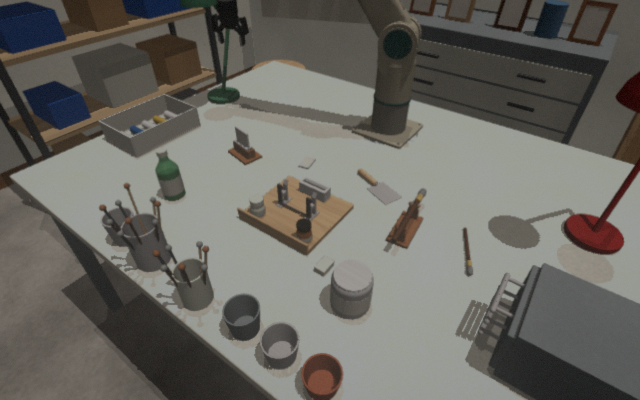

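View pics/top0c.png

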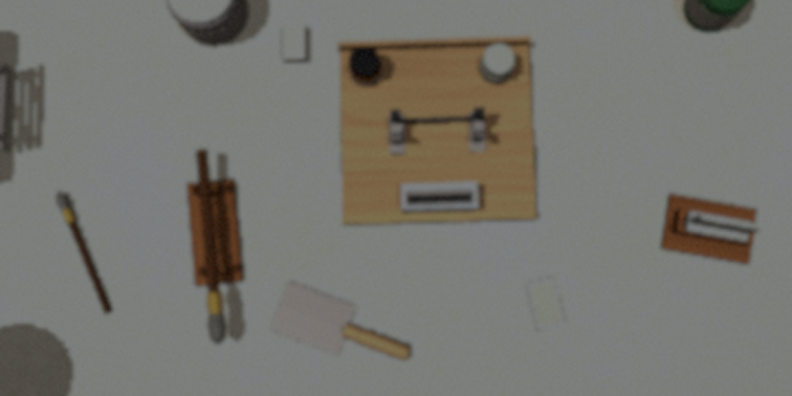

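Candidates. Brush: the large one in the rest, at top (236,243), against the thin one on the table at (178,245). Holder: the upright plate in the block, at top (465,232), against the flat small plate at (388,267) and the eraser at (274,150). I pick the brush in the rest and the plate in the block, and now measure them.

```bash
cat > meas.py <<'E'
from h import *
def region(l,n,near):
    best=None
    for r in models.regions_of(l,n):
        m=np.array(r['pixels']); 
        b=r['bbox']; c=np.array([(b[0]+b[2])/2,(b[1]+b[3])/2])
        d=np.linalg.norm(c-near)
        if best is None or d<best[0]: best=(d,m)
    return best[1]
def line(P):
    c=np.median(P,0)
    for _ in range(5):
        u,sv,vt=np.linalg.svd(P-P.mean(0)); d=vt[0]; r=(P-P.mean(0))@vt[1]; P=P[abs(r)<2.5*max(r.std(),1)]
    return P.mean(0),d,r.std()
E
python3 - <<'E'
from meas import *
for n in ("top","scene"):
    s=snap(n); X=s['xyz']; x,y,z=X[...,0],X[...,1],X[...,2]
    print('==',n)
    board=(abs(z-16)<3)&(x>430)&(x<760)&(y>-130)&(y<170)
    k=cv2.connectedComponentsWithStats(board.astype(np.uint8)); i=1+np.argmax(k[2][1:,4]); bm=k[1]==i
    rect=cv2.minAreaRect(X[bm][:,:2].astype(np.float32)); print('board',rect, 'zmed',np.median(z[bm]))
    tab=(abs(z)<8)&(x>300)&(x<420)&(abs(y)<300);print('table z',np.nanmedian(z[tab]),np.nanstd(z[tab]))
    sl=(z>42)&(z<58)&(x>430)&(x<520)&(abs(y-0)<80)
    print('slot n',sl.sum(),cv2.minAreaRect(X[sl][:,:2].astype(np.float32)),np.median(z[sl]))
    cl=(z>55)&(z<110)&(x>530)&(x<640)&(abs(y-10)<90)
    print('clip n',cl.sum(),cv2.minAreaRect(X[cl][:,:2].astype(np.float32)),np.percentile(z[cl],[5,50,95]))
    for g in (-1,1):
        q=X[cl]; q=q[(q[:,1]-10)*g>0]; print(len(q),q.mean(0),q.min(0),q.max(0))
    br=(z>44)&(z<75)&(x>330)&(x<600)&(abs(y-295)<60)
    P=X[br]; c,d,sd=line(P[:,:2]); t=(P[:,:2]-c)@d; print('brush n',len(P),c,d,sd,t.min(),t.max())
    for a in np.arange(-140,140,20):
        q=P[(t>=a)&(t<a+20)]
        if len(q): print(int(a),len(q),np.round(q.mean(0),1),round(np.percentile(q[:,2],90),1), np.round(np.ptp((q[:,:2]-c)@[-d[1],d[0]]),1))
    ho=(z>70)&(z<115)&(x>400)&(x<520)&(y<-230)&(y>-390)
    P=X[ho]; c,d,sd=line(P[:,:2]); t=(P[:,:2]-c)@d; print('holder n',len(P),c,d,sd,t.min(),t.max(),np.percentile(P[:,2],[5,50,95]))
    bl=(z>34)&(z<44)&(x>380)&(x<540)&(y<-220)&(y>-400)
    if bl.sum(): print('block',bl.sum(),cv2.minAreaRect(X[bl][:,:2].astype(np.float32)))
E
```

```text
== top
board ((580.4526977539062, 22.188697814941406), (221.69631958007812, 240.15013122558594), 0.6676433086395264) zmed 15.875232774232465
table z 0.20036382858671742 2.896121532460877
slot n 330 ((498.2036437988281, 20.673601150512695), (32.3192138671875, 90.97623443603516), 0.16709773242473602) 48.808321866788766
clip n 115 ((580.297119140625, 22.594249725341797), (35.418365478515625, 110.8102798461914), 0.4396338164806366) [56.55895887 83.51864573 91.27480328]
60 [582.69455532 -27.3800578   78.05659021] [563.03578189 -32.76154622  55.44742433] [598.37103237 -21.81266652  91.81145611]
55 [581.25325929  72.38852585  81.42417878] [562.19041694  66.50490554  55.22781757] [597.608846    77.98692856  93.80912694]
brush n 550 [437.82791855 295.49584115] [-0.99449722 -0.10476301] 4.923040756599372 -122.15140368911918 108.04565493926093
-140 5 [558.5 309.1  51.3] 54.8 10.8
-120 37 [547.4 306.3  51.8] 55.5 12.2
-100 41 [526.8 304.9  51.8] 56.4 17.0
-80 61 [509.3 303.2  52.6] 57.3 31.7
-60 41 [488.3 300.8  51.9] 55.3 14.2
-40 40 [467.7 298.6  52. ] 56.5 13.6
-20 40 [447.4 296.8  51.9] 54.6
[... 1387 characters left out ...]
42.  288.6  54.9] 58.0 20.5
-100 34 [360.3 291.6  54. ] 57.1 17.4
-80 35 [381.5 292.8  53.2] 57.0 17.7
-60 29 [402.7 292.7  53. ] 55.6 21.2
-40 47 [418.4 296.4  52.5] 55.7 32.5
-20 25 [440.2 298.4  52.2] 54.6 13.7
0 28 [460.  300.6  52.2] 54.7 13.9
20 28 [480.2 302.4  52.5] 54.3 12.7
40 36 [502.2 303.9  53.3] 55.4 30.0
60 54 [517.6 305.7  52.4] 56.1 31.7
80 33 [539.6 308.5  52.4] 54.3 14.0
100 27 [556.1 309.5  50.6] 54.2 12.8
holder n 104 [ 459.51340172 -311.86862107] [0.15862568 0.98733879] 1.4976431208552516 -39.03116508178939 32.46372403288131 [71.69353559 86.24779375 98.70855971]
block 68 ((462.7677307128906, -314.7843933105469), (93.40658569335938, 30.02741050720215), 86.48817443847656)
```

```bash
cat > mv.py <<'E'
import numpy as np, sys
from cell import ctrl
from scipy.spatial.transform import Rotation as R
def to(x,y,z,yaw=None,frm=None):
    "shift (cm) and turn (deg) from pose frm=(x,y,z,yaw), default measured"
    o=ctrl.get_obs(); w,a,b,c=o['orientation']; M=R.from_quat([a,b,c,w]).as_matrix()
    p=np.array(o['ee_pos']); th=np.degrees(np.arctan2(M[1,0],M[0,0]))
    if frm: p=np.array(frm[:3]); th=frm[3]
    t=np.radians(th); d=np.array([x,y,z])-p
    s=np.array([np.cos(t)*d[0]+np.sin(t)*d[1], np.sin(t)*d[0]-np.cos(t)*d[1], -d[2]])/10
    turn=0 if yaw is None else -((yaw-th+180)%360-180)
    print('meas',np.round(o['ee_pos'],1),'yaw',round(np.degrees(np.arctan2(M[1,0],M[0,0])),2),'tilt z',np.round(M[:,2],4),'t',round(o['clock'],2),'F',np.round(o['force'],1),'w',round(o['gripper_width'],3),'q7',round(o['joints'][6],2))
    print('shift cm',np.round(s,2),'turn',round(turn,2))
E
python3 - <<'E'
from mv import *
s=(170.77,-627.18,245.3,15.22)
to(490,-150,240,5.65,s); to(470,296,200,5.65,s)
E
```

```text
meas [ 170.8 -627.2  245.3] yaw 15.23 tilt z [ 0.  0. -1.] t 1.1 F [-0.2  0.3  0.1] w 1.0 q7 -0.02
shift cm [ 43.33 -37.66   0.53] turn 9.57
meas [ 170.8 -627.2  245.3] yaw 15.23 tilt z [ 0.  0. -1.] t 1.1 F [-0.2  0.3  0.1] w 1.0 q7 -0.02
shift cm [ 53.11 -81.22   4.53] turn 9.57
```

```bash
python3 - <<'E'
import cv2
im=cv2.imread('pics/scene0.png'); a=cv2.resize(im[110:260,220:480],None,fx=3,fy=3,interpolation=cv2.INTER_CUBIC); cv2.imwrite('pics/scene0c.png',a); print(a.shape)
E
```

```text
(450, 780, 3)
```

View pics/scene0c.png

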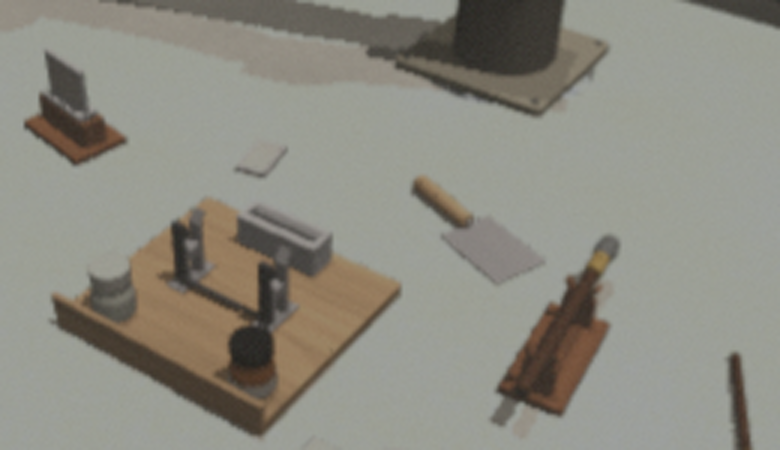

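The crop confirms both choices. The thick brush lies in the two-saddle rest at crop (560,320), while the thin look-alike is at (738,400). The upright plate stands in the block at (66,85), and the small plate lies flat at (262,158). The clip's dark jaw pieces are on the back of the forks at (180,245) and (265,290). Now I move.

{"op": "drive_tool", "data": {
  "commands": [
    [0.2,[10,-9,0.2],2],
    [0.2,[20,-18,0.3],5],
    [0.2,[30,-26,0.4],8],
    [0.2,[43.3,-37.7,0.5],9.6],
    [0.2,[43.3,-37.7,0.5],9.6],
    [0.2,[43.3,-37.7,0.5],9.6],
    [0.2,[43.3,-37.7,0.5],9.6],
    [0.2,[43.3,-37.7,0.5],9.6],
    [0.2,[43.3,-37.7,0.5],9.6],
    [0.2,[43.3,-37.7,0.5],9.6]
  ]
}}

```text
clock: 2.1
ee_pos: [449.3, -209.5, 241.2]
orientation: [0.0, 0.999, 0.049, 0.0]
force: [0.7, 0.3, -0.0]
gripper_width: 0.604
```

```bash
python3 - <<'E'
from mv import *
to(470,296,200,5.65); to(465,299,130,5.65)
E
```

```text
meas [ 449.3 -209.5  241.2] yaw 5.62 tilt z [ 9.e-04 -4.e-04 -1.e+00] t 2.1 F [ 0.7  0.3 -0. ] w 0.604 q7 -1.06
shift cm [  7.02 -50.11   4.12] turn -0.03
meas [ 449.3 -209.5  241.2] yaw 5.62 tilt z [ 9.e-04 -4.e-04 -1.e+00] t 2.1 F [ 0.7  0.3 -0. ] w 0.604 q7 -1.06
shift cm [  6.55 -50.46  11.12] turn -0.03
```

{"op": "drive_tool", "data": {
  "commands": [
    [0.1,[1,-5,0.5],0],
    [0.1,[2,-10,1],0],
    [0.1,[3,-15,1.5],0],
    [0.1,[4,-20,2],0],
    [0.1,[4.5,-25,2.5],0],
    [0.1,[5,-30,3],0],
    [0.1,[5.5,-35,3.5],0],
    [0.1,[6,-40,4],0],
    [0.1,[6.5,-45,4.1],0],
    [0.1,[6.6,-50.4,4.1],0]
  ]
}}

```text
clock: 3.1
ee_pos: [465.4, 287.7, 199.9]
orientation: [0.0, 0.999, 0.049, 0.0]
force: [1.2, -1.0, 0.2]
gripper_width: 0.549
```

{"op": "drive_tool", "data": {
  "commands": [
    [0.1,[0,0,0],0],
    [0.1,[0,0,0],0],
    [0.1,[0,0,0],0]
  ]
}}

```text
clock: 3.4
ee_pos: [465.4, 284.3, 199.9]
orientation: [0.001, 0.999, 0.048, -0.0]
force: [0.4, 0.7, 0.3]
gripper_width: 0.55
```

```bash
python3 - <<'E'
from mv import *
to(465,299,90,5.65);to(465,299,42,5.65)
E
```

```text
meas [465.4 284.3 199.9] yaw 5.55 tilt z [-0.     -0.0012 -1.    ] t 3.4 F [0.4 0.7 0.3] w 0.55 q7 -2.05
shift cm [ 0.1  -1.47 10.99] turn -0.1
meas [465.4 284.3 199.9] yaw 5.55 tilt z [-0.     -0.0012 -1.    ] t 3.4 F [0.4 0.7 0.3] w 0.55 q7 -2.05
shift cm [ 0.1  -1.47 15.79] turn -0.1
```

{"op": "drive_tool", "data": {
  "commands": [
    [0.0,[0.1,-1.5,3],0],
    [0.0,[0.1,-1.5,6],0],
    [0.0,[0.1,-1.5,9],0],
    [0.0,[0.1,-1.5,11.5],0],
    [0.0,[0.1,-1.5,13.5],0],
    [0.0,[0.1,-1.5,15],0],
    [0.0,[0.1,-1.5,15.6],0],
    [0.0,[0.1,-1.5,15.8],0],
    [0.0,[0.1,-1.5,15.8],0],
    [0.0,[0.1,-1.5,15.8],0]
  ]
}}

```text
clock: 4.4
ee_pos: [465.4, 300.7, 42.8]
orientation: [-0.0, 0.999, 0.049, 0.001]
force: [0.2, -1.0, 0.1]
gripper_width: 0.499
```

{"op": "drive_tool", "data": {
  "commands": [
    [-0.4,[0,0,0],0],
    [-0.7,[0,0,0],0],
    [-1,[0,0,0],0],
    [-1,[0,0,0],0],
    [-1,[0,0,0],0],
    [-1,[0,0,0],0],
    [-1,[0,0,0],0]
  ],
  "squeeze": 50
}}

```text
clock: 5.1
ee_pos: [465.1, 300.6, 42.6]
orientation: [-0.0, 0.999, 0.049, 0.0]
force: [-0.8, -1.3, 5.7]
gripper_width: 0.145
```

```bash
python3 - <<'E'
from mv import *
to(465,299,42,5.65)
E
```

```text
meas [465.1 300.6  42.6] yaw 5.63 tilt z [ 8.e-04  1.e-04 -1.e+00] t 5.1 F [-0.8 -1.3  5.7] w 0.145 q7 -2.07
shift cm [-0.03  0.16  0.06] turn -0.02
```

{"op": "drive_tool", "data": {
  "commands": [
    [-1,[0,0,-2],0],
    [-1,[0,0,-5],0],
    [-1,[0,0,-9],0],
    [-1,[0,0,-12],0],
    [-1,[0,0,-12],0],
    [-1,[0,0,-12],0]
  ]
}}

```text
clock: 5.7
ee_pos: [464.7, 300.9, 162.2]
orientation: [-0.0, 0.999, 0.049, 0.0]
force: [-0.8, -0.5, -0.9]
gripper_width: 0.144
```

```bash
python3 - <<'E'
from mv import *
to(550,22,150,90.8); to(581,22,150,90.8)
E
```

```text
meas [464.7 300.9 162.2] yaw 5.64 tilt z [ 8.e-04  6.e-04 -1.e+00] t 5.7 F [-0.8 -0.5 -0.9] w 0.144 q7 -2.07
shift cm [ 5.75 28.59  1.22] turn -85.16
meas [464.7 300.9 162.2] yaw 5.64 tilt z [ 8.e-04  6.e-04 -1.e+00] t 5.7 F [-0.8 -0.5 -0.9] w 0.144 q7 -2.07
shift cm [ 8.83 28.89  1.22] turn -85.16
```

{"op": "drive_tool", "data": {
  "commands": [
    [-1,[1,3,0],-8.5],
    [-1,[2,6,0],-17],
    [-1,[3,9,0],-25.5],
    [-1,[4,12,0],-34],
    [-1,[5,15,0],-42.5],
    [-1,[6,18,0],-51],
    [-1,[7,21,0],-59.5],
    [-1,[8,24,0],-68],
    [-1,[8.5,26.5,0],-76.5],
    [-1,[8.8,28.9,0],-85.1]
  ]
}}

```text
clock: 6.7
ee_pos: [579.9, 20.3, 159.8]
orientation: [-0.001, 0.701, 0.713, -0.001]
force: [0.2, -0.5, -0.7]
gripper_width: 0.145
```

{"op": "drive_tool", "data": {
  "commands": [
    [-1,[0,0,0],0],
    [-1,[0,0,0],0],
    [-1,[0,0,0],0]
  ]
}}

```text
clock: 7.0
ee_pos: [579.8, 23.3, 161.0]
orientation: [-0.001, 0.703, 0.712, -0.0]
force: [-1.2, -0.2, -0.8]
gripper_width: 0.14
```

```bash
cat > look.py <<'E'
from meas import *
def rod(z0,z1,c0,frm):
    for n in ("top","scene"):
        s=snap(n); X=s['xyz']; x,y,z=X[...,0],X[...,1],X[...,2]
        m=(z>z0)&(z<z1)&(abs(x-c0)<45)&(abs(y-22)<170)&(abs(y-22)>30)
        P=X[m]; 
        print(n,len(P))
        for a in range(-150,170,20):
            q=P[(P[:,1]-22>=a)&(P[:,1]-22<a+20)]
            if len(q)>3: print(a,len(q),'x',np.round([q[:,0].min(),q[:,0].mean(),q[:,0].max()],1),'z',np.round([q[:,2].mean(),np.percentile(q[:,2],90)],1))
        cv2.imwrite(f'pics/{frm}_{n}.png',cv2.resize(s['pixels'][(130 if n=='top' else 130):(280 if n=='top' else 280),(250 if n=='top' else 200):(450 if n=='top' else 400)],None,fx=3,fy=3,interpolation=cv2.INTER_CUBIC))
E
python3 - <<'E'
from mv import *
from look import rod
to(581,22,150,90.8)
rod(130,200,581,'r1')
E
```

```text
meas [579.8  23.3 161. ] yaw 90.74 tilt z [-0.0019  0.0012 -1.    ] t 7.0 F [-1.2 -0.2 -0.8] w 0.14 q7 -0.43
shift cm [-0.13  0.12  1.1 ] turn -0.06
top 148
30 43 x [572.6 578.3 585.6] z [169.7 174. ]
50 47 x [572.7 578.7 586.2] z [170.6 175.5]
70 44 x [573.  577.9 583.3] z [171.  174.3]
90 14 x [572.  577.8 583.7] z [170.5 172.7]
scene 311
-150 9 x [577.7 586.  590. ] z [169.5 174.1]
-130 45 x [576.7 587.4 593.4] z [171.  176.4]
-110 44 x [575.5 586.2 592.1] z [170.7 175. ]
-90 42 x [575.4 585.2 590.5] z [169.5 174.6]
-70 27 x [578.8 585.4 590.2] z [169.2 173.2]
-50 10 x [585.6 587.6 588.9] z [167.1 170.2]
30 35 x [575.9 583.  587.8] z [169.8 173.1]
50 40 x [576.  582.8 587.5] z [169.9 173.4]
70 39 x [575.2 582.5 587.5] z [169.8 173.1]
90 20 x [575.1 581.2 586.3] z [168.6 173. ]
```

```bash
python3 - <<'E'
from meas import *
for n in ("top","scene"):
    s=snap(n); X=s['xyz']; x,y,z=X[...,0],X[...,1],X[...,2]
    print(n)
    for g in (-28,72):
        yy=abs(y-g)<9
        for a in range(40,100,6):
            m=yy&(z>=a)&(z<a+6)&(x>550)&(x<620)
            if m.sum(): print(g,a,np.sort(np.round(x[m]).astype(int)).tolist())
    m=(z>20)&(z<46)&(abs(y-22)<40)&(x>540)&(x<640); print('bar',np.round(np.median(X[m],0),1),m.sum())
    for a in (44,47,50):
        m=(abs(y-21)<46)&(z>=a)&(z<a+3)&(x>460)&(x<530); print('slot',a,np.bincount(((x[m]-460)//3).astype(int)))
E
```

```text
top
72 40 [567, 568]
72 46 [566, 566, 579, 582, 588]
72 52 [578, 579, 579, 579, 581, 581, 582, 584, 584, 584, 585, 587, 587, 587, 587]
72 58 [581, 584]
72 70 [573, 573, 586, 586]
72 76 [566, 569, 569, 569, 570, 572, 572, 572, 585, 585, 586, 587, 587, 587, 588, 588]
72 82 [563, 563, 563, 565, 566, 566, 568]
72 88 [562, 562, 565]
bar [584.6  43.8  22.1] 37
slot 44 [ 0  0  0  0  0  0  0  3  1 11 14  1  0 11 11  5  5  7  1]
slot 47 [ 0  0  0  0  0  0  0  9 17 11  5  3  2  6 17 16 12 14  2]
slot 50 [ 0  0  0  0  0  0  0 13  9  8  3  3  1  3  5  9 14 16]
scene
-28 40 [568, 579, 584, 586, 592, 596, 597, 597, 598, 598, 598, 598]
-28 46 [570, 572, 573, 575, 576, 578, 578, 583, 588, 588, 592, 595, 596, 597, 597, 598, 598, 599]
-28 52 [570, 572, 574, 574, 575, 575, 576, 578, 579, 579, 580, 583, 584, 585, 586, 588, 591, 597, 597, 598, 599, 599, 599]
-28 58 [571, 571, 572, 573, 574, 576, 589, 591, 593, 594, 597, 597, 597, 598, 598, 598]
-28 64 [568, 570, 572, 573, 573, 573, 574, 574, 574, 595, 596, 597, 597, 597, 598, 598]
-28 70 [567, 568, 569, 571, 572, 572, 573, 573, 573, 574, 585, 586, 589, 5
[... 728 characters left out ...]
567, 569, 571, 571, 571, 573, 573, 574, 593, 593, 596, 596, 596, 597, 597, 598, 600]
72 70 [566, 566, 568, 570, 570, 571, 571, 572, 572, 573, 584, 588, 588, 593, 594, 594, 596, 596, 597, 597, 597, 598]
72 76 [566, 567, 568, 568, 569, 569, 570, 570, 570, 571, 571, 586, 587, 591, 591, 596, 597, 597, 597, 597, 597, 599]
72 82 [559, 561, 564, 564, 565, 565, 566, 566, 567, 569, 569, 593, 596, 596, 597, 597, 597, 599]
72 88 [566, 590, 591, 592, 592, 595, 595, 597, 598, 598]
bar [597.7  21.9  27. ] 60
slot 44 [ 0  0  0  0  0  0  0  0  4 12  9  1  2  0  1  0  1 14  6]
slot 47 [ 0  0  0  0  0  0  4  8 14 13  8  2  0  0  7 10 10 11  7]
slot 50 [ 0  0  0  0  0  0  0  5 11  8  2  1  3  3  1  9 13 11  6]
```

View pics/r1_scene.png

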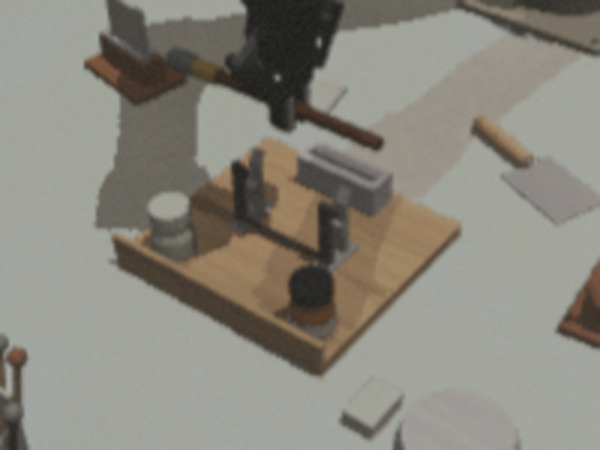

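The brush hangs level over the clip, with its ferrule and tip at crop (180,60) and its butt at (380,143). The forks are at (250,190) and (335,225). I descend to just above the tines.

{"op": "drive_tool", "data": {
  "commands": [
    [-1,[-0.1,0.17,2],0],
    [-1,[-0.1,0.17,4],0],
    [-1,[-0.1,0.17,5.5],0],
    [-1,[-0.1,0.17,6.4],0],
    [-1,[-0.1,0.17,6.9],0],
    [-1,[-0.1,0.17,6.9],0],
    [-1,[-0.1,0.17,6.9],0]
  ]
}}

```text
clock: 7.9
ee_pos: [582.8, 20.9, 93.5]
orientation: [0.0, 0.703, 0.712, 0.0]
force: [-0.7, 0.0, -1.5]
gripper_width: 0.145
```

```bash
python3 - <<'E'
from mv import *
from look import rod
to(581.5,22,56.5,90.8)
rod(88,125,581,'r2')
E
```

```text
meas [582.8  20.9  93.5] yaw 90.72 tilt z [ 1.e-03  2.e-04 -1.e+00] t 7.9 F [-0.7  0.  -1.5] w 0.145 q7 -0.48
shift cm [ 0.11 -0.13  3.7 ] turn -0.08
top 140
30 50 x [575.2 582.6 595.8] z [101.4 106.2]
50 40 x [562.3 581.5 596.5] z [101.5 106. ]
70 40 x [575.6 580.8 586.7] z [103.9 107.4]
90 10 x [576.2 581.1 586.6] z [103.5 106.3]
scene 280
-150 14 x [582.1 589.2 593.9] z [103.1 107.9]
-130 42 x [578.9 590.1 595.9] z [104.1 108.6]
-110 38 x [580.4 588.6 594.9] z [104.  107.8]
-90 35 x [578.9 588.2 594.2] z [101.8 105.4]
-70 21 x [587.7 591.4 598.4] z [ 97.6 104.7]
-50 4 x [589.7 594.5 598.8] z [92.3 95.5]
30 38 x [578.3 586.9 597.5] z [100.6 105.5]
50 41 x [578.8 586.1 597.1] z [101.3 105.5]
70 34 x [577.4 585.6 590.8] z [102.  105.2]
90 13 x [575.9 582.6 587.5] z [101.2 105.4]
```

{"op": "drive_tool", "data": {
  "commands": [
    [-1,[0.1,-0.07,0.4],0],
    [-1,[0.1,-0.07,0.8],0],
    [-1,[0.1,-0.07,1.2],0],
    [-1,[0.1,-0.07,1.5],0],
    [-1,[0.1,-0.07,1.5],0],
    [-1,[0.1,-0.07,1.5],0]
  ]
}}

```text
clock: 8.6
ee_pos: [581.3, 21.7, 77.7]
orientation: [-0.0, 0.703, 0.712, -0.0]
force: [-0.9, -0.3, -0.2]
gripper_width: 0.145
```

{"op": "drive_tool", "data": {
  "commands": [
    [-1,[0,0,0.2],0],
    [-1,[0,0,0.4],0],
    [-1,[0,0,0.4],0]
  ]
}}

```text
clock: 8.9
ee_pos: [581.4, 21.8, 73.7]
orientation: [-0.0, 0.703, 0.712, -0.0]
force: [-0.6, -0.5, -0.7]
gripper_width: 0.145
```

{"op": "drive_tool", "data": {
  "commands": [
    [-1,[0,0,0.2],0],
    [-1,[0,0,0.4],0],
    [-1,[0,0,0.4],0]
  ]
}}

```text
clock: 9.2
ee_pos: [581.3, 21.8, 69.6]
orientation: [-0.0, 0.703, 0.712, -0.0]
force: [-1.7, 0.5, -0.6]
gripper_width: 0.144
```

{"op": "drive_tool", "data": {
  "commands": [
    [-1,[0,0,0.15],0],
    [-1,[0,0,0.3],0],
    [-1,[0,0,0.3],0]
  ]
}}

```text
clock: 9.5
ee_pos: [581.4, 21.7, 66.5]
orientation: [-0.0, 0.703, 0.712, -0.0]
force: [-1.7, 0.4, -1.7]
gripper_width: 0.144
```

{"op": "drive_tool", "data": {
  "commands": [
    [-1,[0,0,0.15],0],
    [-1,[0,0,0.3],0],
    [-1,[0,0,0.3],0]
  ]
}}

```text
clock: 9.8
ee_pos: [581.5, 21.7, 63.6]
orientation: [-0.0, 0.703, 0.712, -0.0]
force: [-0.8, 0.1, -1.7]
gripper_width: 0.139
```

{"op": "drive_tool", "data": {
  "commands": [
    [-1,[0,0,0.15],0],
    [-1,[0,0,0.3],0],
    [-1,[0,0,0.3],0]
  ]
}}

```text
clock: 10.1
ee_pos: [581.8, 21.8, 60.7]
orientation: [0.0, 0.703, 0.712, 0.0]
force: [-0.4, -0.4, -1.8]
gripper_width: 0.147
```

```bash
python3 - <<'E'
from mv import *
from look import rod
to(581.5,22,56.5,90.8)
rod(55,95,581,'r3')
import cv2,numpy as np
a=cv2.imread('pics/r3_top.png');b=cv2.imread('pics/r3_scene.png')
cv2.imwrite('pics/r3.png',np.hstack([a[60:330,150:450],b[80:350,150:450]]))
E
```

```text
meas [581.8  21.8  60.7] yaw 90.72 tilt z [ 1.e-04  1.e-04 -1.e+00] t 10.1 F [-0.4 -0.4 -1.8] w 0.147 q7 -0.51
shift cm [ 0.02 -0.03  0.42] turn -0.08
top 172
30 53 x [561.9 581.6 597.1] z [76.7 87.7]
50 68 x [562.6 580.  596.9] z [74.6 86.8]
70 40 x [574.1 579.7 587.9] z [70.  73.8]
90 11 x [574.6 579.9 585.1] z [69.1 72.6]
scene 356
-150 13 x [578.3 586.7 593.1] z [70.9 74.1]
-130 43 x [577.1 588.8 594.1] z [70.8 75.8]
-110 38 x [577.3 587.3 594.6] z [70.6 74.4]
-90 36 x [573.8 586.3 592.5] z [69.4 74.2]
-70 17 x [590.2 597.9 600.5] z [68.1 78.1]
-50 19 x [584.9 593.7 599. ] z [63.3 72.8]
30 52 x [563.7 584.  599.5] z [76.2 87.6]
50 89 x [561.2 584.8 599.3] z [72.1 85. ]
70 34 x [576.3 583.9 587.5] z [69.7 72.5]
90 15 x [576.5 582.9 588.5] z [67.4 71.4]
```

View pics/r3.png

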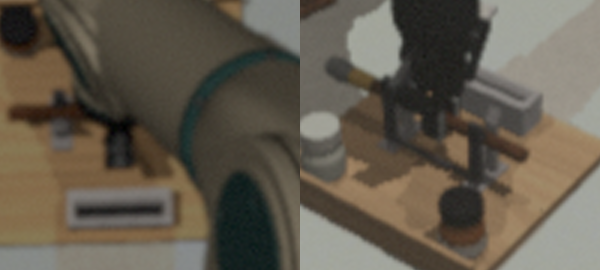

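The rod sits between the tines and the jaw noses at both forks (right view, butt at (520,155)), with its axis about 3–4 mm above the seat. I press on down.

{"op": "drive_tool", "data": {
  "commands": [
    [-1,[0,0,0.1],0],
    [-1,[0,0,0.2],0],
    [-1,[0,0,0.2],0]
  ]
}}

```text
clock: 10.5
ee_pos: [581.8, 21.8, 59.0]
orientation: [0.0, 0.703, 0.712, 0.0]
force: [-1.2, 0.1, -1.0]
gripper_width: 0.143
```

{"op": "drive_tool", "data": {
  "commands": [
    [-1,[0,0,0.1],0],
    [-1,[0,0,0.15],0],
    [-1,[0,0,0.15],0]
  ]
}}

```text
clock: 10.8
ee_pos: [581.7, 21.7, 57.6]
orientation: [0.0, 0.703, 0.712, -0.0]
force: [-1.7, -0.3, 1.8]
gripper_width: 0.149
```

{"op": "drive_tool", "data": {
  "commands": [
    [-1,[0,0,0.05],0],
    [-1,[0,0,0.1],0],
    [-1,[0,0,0.1],0]
  ]
}}

```text
clock: 11.1
ee_pos: [581.7, 21.8, 57.5]
orientation: [0.0, 0.703, 0.712, -0.0]
force: [-2.9, 0.2, 9.1]
gripper_width: 0.143
```

{"op": "drive_tool", "data": {
  "commands": [
    [-1,[0,0,0.05],0],
    [-1,[0,0,0.05],0]
  ]
}}

```text
clock: 11.3
ee_pos: [581.7, 21.8, 57.4]
orientation: [0.0, 0.703, 0.712, -0.0]
force: [-3.9, -0.8, 12.5]
gripper_width: 0.148
```

```bash
cat > jaw.py <<'E'
from meas import *
def jaw():
    s=snap("scene"); X=s['xyz']; x,y,z=X[...,0],X[...,1],X[...,2]
    for g in (-28,72):
        for a in range(58,100,6):
            m=(abs(y-g)<9)&(z>=a)&(z<a+6)&(x>550)&(x<625)
            if m.sum(): print(g,a,np.sort(np.round(x[m]).astype(int)).tolist())
    for lo,hi in ((85,115),(-70,-42)):
        m=(y>lo)&(y<hi)&(z>50)&(z<95)&(abs(x-581)<14); q=X[m]; print('rod',lo,len(q),'x',np.round(np.percentile(q[:,0],[3,97]),1),'z90',np.round(np.percentile(q[:,2],[50,90]),1))
    return s
E
python3 - <<'E'
from mv import *
from jaw import jaw
to(581.5,22,56.5,90.8); jaw()
E
```

```text
meas [581.7  21.8  57.4] yaw 90.72 tilt z [ 6.e-04 -7.e-04 -1.e+00] t 11.3 F [-3.9 -0.8 12.5] w 0.148 q7 -0.51
shift cm [ 0.02 -0.02  0.09] turn -0.08
-28 58 [589, 592, 594, 595, 597, 598, 598, 599]
-28 64 [594, 595, 598, 598, 598, 599, 599, 600]
-28 70 [595, 596, 597, 598, 598, 598, 600]
-28 76 [595, 598, 598, 598]
72 58 [566, 566, 568, 571, 572, 584, 587, 588, 593, 595, 597, 597, 598, 598, 598, 599]
72 64 [565, 569, 570, 571, 571, 572, 572, 572, 578, 580, 581, 584, 585, 586, 586, 588, 592, 594, 595, 596, 596, 597, 597, 598, 598, 598]
72 70 [567, 567, 569, 570, 570, 571, 571, 571, 572, 574, 585, 586, 587, 592, 592, 596, 597, 597, 597, 597]
72 76 [566, 567, 568, 568, 569, 570, 570, 570, 570, 571, 571, 588, 589, 594, 596, 596, 598, 598, 598, 599, 599]
72 82 [561, 563, 563, 564, 564, 565, 565, 566, 566, 567, 568, 588, 589, 591, 593, 593, 594, 595, 596, 597, 597, 598, 598]
72 88 [566, 591, 595, 595, 595, 595, 596, 596, 599]
rod 85 58 x [576.  587.8] z90 [66.8 69.5]
rod -70 40 x [576.5 591.2] z90 [67.1 70.9]
```

The force climbs with no travel and the rod's top is at about 69 mm, so its axis is at about 62. The noses are back at their shut position (x about 585 at z 70). So the rod is seated with the jaw shut, and I ease off and release.

{"op": "drive_tool", "data": {
  "commands": [
    [-1,[0,0,-0.08],0],
    [-0.6,[0,0,-0.08],0],
    [-0.3,[0,0,-0.08],0],
    [-0.2,[0,0,-0.08],0],
    [-0.2,[0,0,-0.08],0],
    [-0.2,[0,0,-0.08],0]
  ]
}}

```text
clock: 11.95
ee_pos: [581.7, 21.8, 56.6]
orientation: [-0.0, 0.703, 0.712, 0.0]
force: [0.0, 0.2, -0.6]
gripper_width: 0.401
```

{"op": "drive_tool", "data": {
  "commands": [
    [-0.2,[0,0,-1],0],
    [-0.2,[0,0,-2.5],0],
    [-0.2,[0,0,-5],0],
    [-0.2,[0,0,-8],0],
    [-0.2,[0,0,-12],0],
    [-0.2,[0,0,-15],0],
    [-0.2,[0,0,-15],0],
    [-0.2,[0,0,-15],0]
  ]
}}

```text
clock: 12.75
ee_pos: [582.1, 21.6, 208.4]
orientation: [0.001, 0.703, 0.711, 0.001]
force: [0.1, 0.1, -0.8]
gripper_width: 0.398
```

```bash
python3 - <<'E'
from mv import *
from jaw import jaw
s=jaw(); import cv2
cv2.imwrite('pics/r4.png',cv2.resize(s['pixels'][160:260,230:380],None,fx=4,fy=4,interpolation=cv2.INTER_CUBIC))
to(458.8,-312.3,200,79.5)
E
```

```text
-28 58 [571, 588, 589, 590, 592, 593, 593, 595, 596, 597, 598, 598, 600]
-28 64 [568, 569, 571, 572, 573, 573, 573, 573, 574, 574, 578, 578, 580, 583, 583, 584, 586, 586, 587, 588, 588, 594, 595, 596, 597, 597, 598, 598, 599]
-28 70 [567, 569, 571, 571, 572, 572, 585, 589, 593, 596, 597, 598, 598, 599, 599, 599]
-28 76 [567, 568, 569, 570, 570, 570, 571, 572, 572, 572, 573, 573, 576, 589, 589, 590, 591, 595, 597, 597, 598, 599, 600]
-28 82 [564, 564, 565, 565, 566, 568, 568, 569, 569, 594, 595, 597, 598, 598, 598, 599, 600]
-28 88 [568, 591, 594, 594, 595, 596, 597, 598, 599, 600]
72 58 [565, 567, 570, 571, 587, 588, 590, 594, 595, 596, 596, 597, 597, 597, 598]
72 64 [566, 570, 571, 571, 571, 572, 577, 577, 579, 582, 583, 585, 586, 587, 589, 593, 593, 595, 595, 596, 596, 597]
72 70 [566, 566, 568, 570, 571, 572, 572, 572, 573, 584, 586, 590, 593, 593, 596, 596, 596, 597, 597, 597, 597, 598]
72 76 [564, 565, 566, 567, 568, 568, 569, 569, 570, 570, 571, 571, 571, 572, 573, 590, 593, 594, 596, 597, 597, 597, 597, 598]
72 82 [560, 564, 564, 564, 564, 566, 567, 567, 569, 589, 589, 593, 593, 593, 596, 597, 597, 597, 598, 598]
72 88 [590, 593, 593, 595, 596, 597, 597, 599]
rod 85 54 x [577.2 587.5] z90 [67.3 69.3]
rod -70 37 x [576.3 590.6] z90 [67.5 71.5]
meas [581.3  21.4 207.1] yaw 90.71 tilt z [ 1.e-04 -4.e-04 -1.e+00] t 12.8 F [-0.   0.5 -0.7] w 0.401 q7 -0.4
shift cm [-33.22 -12.66   0.71] turn 11.21
```

View pics/r4.png

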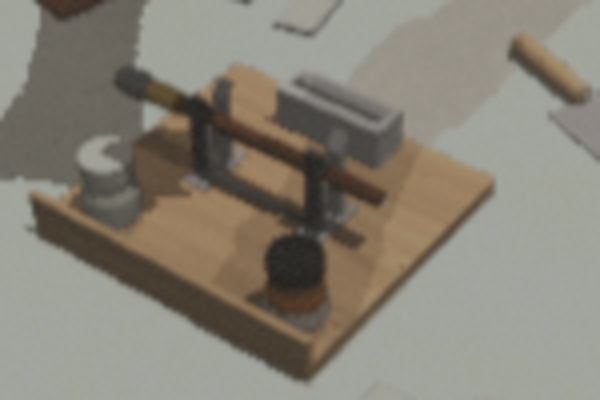

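The brush lies in both forks, with its tip at crop (130,80) and butt at (380,195). The jaw uprights at (200,140) and (317,190) stand upright as before. On to the holder.

{"op": "drive_tool", "data": {
  "commands": [
    [-0.2,[-4,-1.5,0.2],2],
    [-0.2,[-8,-3,0.3],4],
    [-0.2,[-12.5,-4.7,0.4],6],
    [-0.2,[-17,-6.4,0.5],8],
    [-0.2,[-21,-8,0.6],10],
    [-0.2,[-25,-9.5,0.7],11.2],
    [-0.2,[-29,-11,0.7],11.2],
    [-0.2,[-32,-12.2,0.7],11.2],
    [-0.2,[-33.2,-12.7,0.7],11.2],
    [-0.2,[-33.2,-12.7,0.7],11.2]
  ]
}}

```text
clock: 13.8
ee_pos: [457.3, -313.2, 198.6]
orientation: [-0.001, 0.77, 0.638, -0.001]
force: [-1.0, 0.8, 0.7]
gripper_width: 0.402
```

{"op": "drive_tool", "data": {
  "commands": [
    [-0.2,[0,0,2],0],
    [-0.2,[0,0,4],0],
    [-0.2,[0,0,6],0],
    [-0.2,[0,0,7],0],
    [-0.2,[0,0,7],0],
    [-0.2,[0,0,7],0]
  ]
}}

```text
clock: 14.4
ee_pos: [459.7, -310.8, 130.1]
orientation: [0.0, 0.768, 0.64, 0.0]
force: [0.2, -0.4, 0.5]
gripper_width: 0.401
```

```bash
python3 - <<'E'
from mv import *
from meas import *
for n in ("top","scene"):
    s=snap(n); X=s['xyz']; x,y,z=X[...,0],X[...,1],X[...,2]
    ho=(z>62)&(z<102)&(x>400)&(x<520)&(y<-230)&(y>-390)
    P=X[ho]; c,d,sd=line(P[:,:2]); t=(P[:,:2]-c)@d; print('holder n',len(P),c,d,sd,t.min(),t.max(),np.percentile(P[:,2],[5,50,95]))
to(458.8,-312.3,70,79.5)
E
```

```text
holder n 73 [ 460.93456215 -297.82536318] [-0.22396058 -0.9745982 ] 2.2158441568787834 -18.469026168303863 22.232462455256723 [ 67.69883652  93.96819315 100.32822556]
holder n 124 [ 459.78824068 -310.00491882] [0.16535367 0.98623434] 1.620269976039865 -42.359885019916845 30.75217425551881 [63.81468875 82.0482121  98.37096872]
meas [ 459.8 -311.7  130.7] yaw 79.56 tilt z [ 1.6e-03 -7.0e-04 -1.0e+00] t 14.5 F [-0.4 -0.8  0.8] w 0.402 q7 -0.01
shift cm [-0.08 -0.08  6.07] turn 0.06
```

{"op": "drive_tool", "data": {
  "commands": [
    [-0.3,[-0.3,-0.05,2],0],
    [-0.3,[-0.3,-0.05,4],0],
    [-0.3,[-0.3,-0.05,5.4],0],
    [-0.3,[-0.3,-0.05,6],0],
    [-0.3,[-0.3,-0.05,6],0],
    [-0.3,[-0.3,-0.05,6],0]
  ]
}}

```text
clock: 15.1
ee_pos: [458.4, -314.8, 70.3]
orientation: [0.0, 0.769, 0.64, 0.0]
force: [0.3, -0.2, 1.3]
gripper_width: 0.353
```

{"op": "drive_tool", "data": {
  "commands": [
    [-0.5,[0,0,0],0],
    [-0.7,[0,0,0],0],
    [-1,[0,0,0],0],
    [-1,[0,0,0],0],
    [-1,[0,0,0],0],
    [-1,[0,0,0],0],
    [-1,[0,0,0],0]
  ],
  "squeeze": 60
}}

```text
clock: 15.8
ee_pos: [457.4, -314.7, 70.1]
orientation: [-0.0, 0.769, 0.639, -0.0]
force: [-2.3, 1.3, 5.7]
gripper_width: 0.06
```

{"op": "drive_tool", "data": {
  "commands": [
    [-1,[0,0,-1],0],
    [-1,[0,0,-3],0],
    [-1,[0,0,-6],0],
    [-1,[0,0,-9],0],
    [-1,[0,0,-9],0],
    [-1,[0,0,-9],0]
  ]
}}

```text
clock: 16.4
ee_pos: [458.2, -315.0, 160.5]
orientation: [0.001, 0.769, 0.64, 0.0]
force: [-0.0, 0.6, -1.0]
gripper_width: 0.06
```

```bash
python3 - <<'E'
from mv import *
to(496.5,20.9,150,90.8)
E
```

```text
meas [ 458.2 -315.   160.5] yaw 79.51 tilt z [ 0.0017 -0.001  -1.    ] t 16.4 F [-0.   0.6 -1. ] w 0.06 q7 0.02
shift cm [33.73 -2.35  1.05] turn -11.29
```

{"op": "drive_tool", "data": {
  "commands": [
    [-1,[4,-0.3,0],-2],
    [-1,[8,-0.6,0],-4],
    [-1,[12.5,-0.9,0],-6],
    [-1,[17,-1.2,0],-8],
    [-1,[21,-1.5,0],-10],
    [-1,[25,-1.8,0],-11.3],
    [-1,[29,-2.1,0],-11.3],
    [-1,[32,-2.3,0],-11.3],
    [-1,[33.7,-2.4,0.5],-11.3],
    [-1,[33.7,-2.4,1],-11.3]
  ]
}}

```text
clock: 17.4
ee_pos: [495.3, 24.4, 148.8]
orientation: [-0.001, 0.7, 0.714, 0.0]
force: [-0.2, -0.6, -1.0]
gripper_width: 0.062
```

{"op": "drive_tool", "data": {
  "commands": [
    [-1,[0,0,1],0],
    [-1,[0,0,2],0],
    [-1,[0,0,2],0],
    [-1,[0,0,2],0]
  ]
}}

```text
clock: 17.8
ee_pos: [495.1, 20.0, 129.2]
orientation: [-0.0, 0.703, 0.712, -0.001]
force: [0.0, 0.0, -0.3]
gripper_width: 0.065
```

```bash
cat > plate.py <<'E'
from meas import *
def plate(zb):  # zb = expected lower edge height
    for n in ("top","scene"):
        s=snap(n); X=s['xyz']; x,y,z=X[...,0],X[...,1],X[...,2]
        B=(abs(x-497)<35)&(abs(y-21)<48)
        print(n)
        for nm,lo,hi in (('tongue',zb,zb+21),('rib',zb+21,zb+30),('plate',zb+32,zb+82)):
            for g in (-1,1):
                m=B&(z>max(lo,53))&(z<hi)&((y-21)*g>14); q=X[m]
                if len(q)>3: print(nm,g,len(q),'x',np.round(np.percentile(q[:,0],[3,50,97]),1),'y',np.round([q[:,1].min(),q[:,1].max()],1),'z',np.round([q[:,2].min(),np.percentile(q[:,2],95)],1))
        m=(abs(y-21)<48)&(z>46)&(z<53)&(x>470)&(x<525); 
        for nm,k in (('lip',x<491),('back',x>504)):
            q=X[m&k]; print(nm,len(q),np.round(np.percentile(q[:,0],[3,50,97]),1),'y',np.round(np.percentile(q[:,1],[2,98]),1)) if len(q) else 0
        s['crop']=cv2.resize(s['pixels'][150:250,250:380],None,fx=3,fy=3,interpolation=cv2.INTER_CUBIC)
        cv2.imwrite(f'pics/pl_{n}_{int(zb)}.png',s['crop'])
E
python3 - <<'E'
from mv import *
from plate import plate
to(496.5,20.9,80,90.8)
plate(128-52)
E
```

```text
meas [495.1  20.  129.2] yaw 90.73 tilt z [-1.3e-03 -4.0e-04 -1.0e+00] t 17.8 F [ 0.   0.  -0.3] w 0.065 q7 -0.5
shift cm [0.09 0.14 4.92] turn -0.07
top
rib 1 8 x [484.3 488.2 498.1] y [50.  57.5] z [101.6 104.9]
lip 24 [482.2 485.2 489.1] y [38.2 66.1]
back 10 [504.7 509.2 512. ] y [60.4 65.8]
scene
tongue -1 25 x [496.2 497.8 500.4] y [-14.9   6.3] z [77.  90.9]
tongue 1 27 x [492.6 497.5 498.9] y [36.  54.7] z [78.2 93.6]
rib -1 24 x [497.  505.1 508.6] y [-19.2   4.9] z [ 98.6 105.9]
rib 1 26 x [490.2 503.5 507.8] y [37.4 56.9] z [ 99.3 105.8]
plate -1 44 x [495.5 498.5 500.5] y [-14.9   4.4] z [108.7 136.7]
plate 1 108 x [493.4 497.3 500. ] y [35.1 55.8] z [108.  156.4]
lip 77 [480.8 486.4 490.2] y [-24.   64.6]
back 93 [504.6 510.9 515.5] y [-24.8  66. ]
```

{"op": "drive_tool", "data": {
  "commands": [
    [-1,[0.12,0.14,0.5],0],
    [-1,[0.12,0.14,1],0],
    [-1,[0.12,0.14,1.6],0],
    [-1,[0.12,0.14,2.2],0],
    [-1,[0.12,0.14,2.4],0],
    [-1,[0.12,0.14,2.4],0],
    [-1,[0.12,0.14,2.4],0]
  ]
}}

```text
clock: 18.6
ee_pos: [496.9, 22.4, 105.7]
orientation: [-0.0, 0.702, 0.712, 0.0]
force: [0.8, -0.5, -0.8]
gripper_width: 0.062
```

```bash
python3 - <<'E'
from mv import *
from plate import plate
to(496.5,20.9,80,90.8)
plate(105-52)
E
```

```text
meas [496.9  22.4 105.7] yaw 90.83 tilt z [-0.  0. -1.] t 18.6 F [ 0.8 -0.5 -0.8] w 0.062 q7 -0.53
shift cm [-0.14 -0.05  2.57] turn 0.03
top
tongue 1 4 x [482.  490.  500.6] y [44.9 65.8] z [53.3 55.6]
rib 1 11 x [484.5 486.8 491.5] y [47.5 57.9] z [76.4 82.3]
lip 22 [482.3 485.  490.8] y [40.8 66.1]
back 7 [504.7 506.9 512.3] y [60.8 65.8]
scene
tongue -1 24 x [497.2 499.2 507.2] y [-14.1   6.3] z [53.3 66. ]
tongue 1 31 x [495.1 497.9 502.2] y [35.9 56.8] z [53.6 69.8]
rib -1 20 x [500.8 506.9 510.7] y [-15.5   6.4] z [74.7 82.4]
rib 1 36 x [485.  503.4 508.7] y [35.2 59. ] z [77.  82.9]
plate -1 40 x [498.4 500.1 501.6] y [-13.4   6.9] z [ 85.1 110.8]
plate 1 108 x [495.9 498.8 502.1] y [35.9 56.7] z [ 85.1 133.8]
lip 14 [481.7 485.5 490.2] y [-6.  65.7]
back 88 [504.9 510.6 515.2] y [-24.9  65.8]
```

View pics/pl_scene_53.png

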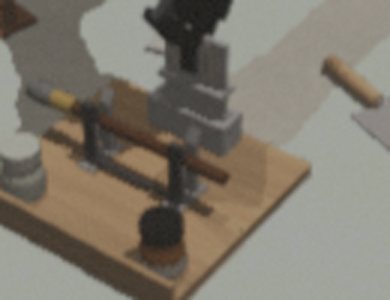

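The plate stands right over the slot mouth at crop (200,100), and the brush is still in the forks. I lower it in steps and watch the force.

{"op": "drive_tool", "data": {
  "commands": [
    [-1,[-0.05,0,0.3],0],
    [-1,[-0.05,0,0.6],0],
    [-1,[-0.05,0,0.8],0],
    [-1,[-0.05,0,0.8],0]
  ]
}}

```text
clock: 19.1
ee_pos: [496.7, 21.7, 97.4]
orientation: [-0.0, 0.702, 0.712, -0.0]
force: [0.4, -0.3, -1.1]
gripper_width: 0.065
```

{"op": "drive_tool", "data": {
  "commands": [
    [-1,[0,0,0.2],0],
    [-1,[0,0,0.4],0],
    [-1,[0,0,0.4],0]
  ]
}}

```text
clock: 19.4
ee_pos: [496.7, 21.8, 93.5]
orientation: [-0.0, 0.702, 0.712, -0.0]
force: [-0.5, -0.1, -0.5]
gripper_width: 0.06
```

{"op": "drive_tool", "data": {
  "commands": [
    [-1,[0,0,0.2],0],
    [-1,[0,0,0.4],0],
    [-1,[0,0,0.4],0]
  ]
}}

```text
clock: 19.7
ee_pos: [496.7, 21.8, 89.5]
orientation: [-0.0, 0.702, 0.712, -0.0]
force: [-0.6, 0.5, -1.9]
gripper_width: 0.062
```

{"op": "drive_tool", "data": {
  "commands": [
    [-1,[0,0,0.2],0],
    [-1,[0,0,0.4],0],
    [-1,[0,0,0.4],0]
  ]
}}

```text
clock: 20.0
ee_pos: [497.0, 21.8, 85.8]
orientation: [0.0, 0.702, 0.712, 0.0]
force: [-0.4, -0.1, 3.0]
gripper_width: 0.059
```

{"op": "drive_tool", "data": {
  "commands": [
    [-1,[0,0,0.2],0],
    [-1,[0,0,0.3],0],
    [-1,[0,0,0.3],0]
  ]
}}

```text
clock: 20.3
ee_pos: [497.1, 21.8, 83.0]
orientation: [0.0, 0.702, 0.712, 0.0]
force: [-0.2, -0.0, 6.5]
gripper_width: 0.061
```

{"op": "drive_tool", "data": {
  "commands": [
    [-1,[0,0,0.1],0],
    [-1,[0,0,0.2],0],
    [-1,[0,0,0.2],0]
  ]
}}

```text
clock: 20.6
ee_pos: [497.1, 21.8, 81.2]
orientation: [0.0, 0.702, 0.712, 0.0]
force: [-1.0, 0.3, 8.1]
gripper_width: 0.065
```

{"op": "drive_tool", "data": {
  "commands": [
    [-1,[0,0,0.05],0],
    [-1,[0,0,0.1],0],
    [-1,[0,0,0.1],0]
  ]
}}

```text
clock: 20.9
ee_pos: [497.1, 21.8, 80.3]
orientation: [0.0, 0.702, 0.712, 0.0]
force: [-1.5, 0.5, 8.5]
gripper_width: 0.061
```

{"op": "drive_tool", "data": {
  "commands": [
    [-1,[0,0,0.05],0],
    [-1,[0,0,0.05],0],
    [-1,[0,0,0.05],0]
  ]
}}

```text
clock: 21.2
ee_pos: [497.1, 21.8, 80.1]
orientation: [0.0, 0.702, 0.712, 0.0]
force: [-2.4, -0.2, 11.1]
gripper_width: 0.063
```

{"op": "drive_tool", "data": {
  "commands": [
    [-1,[0,0,0.05],0],
    [-1,[0,0,0.05],0],
    [-1,[0,0,0.05],0]
  ]
}}

```text
clock: 21.5
ee_pos: [497.1, 21.8, 80.0]
orientation: [0.001, 0.702, 0.712, 0.0]
force: [-2.9, -1.3, 17.1]
gripper_width: 0.062
```

{"op": "drive_tool", "data": {
  "commands": [
    [-1,[0,0,-0.01],0],
    [-1,[0,0,-0.01],0],
    [-1,[0,0,-0.01],0]
  ]
}}

```text
clock: 21.8
ee_pos: [497.1, 21.8, 80.1]
orientation: [0.001, 0.702, 0.712, 0.0]
force: [-2.3, 0.2, 16.1]
gripper_width: 0.059
```

```bash
python3 - <<'E'
from mv import *
from plate import plate
from jaw import jaw
to(496.5,20.9,80,90.8)
plate(28); s=jaw(); cv=__import__('cv2')
cv.imwrite('pics/fin.png',cv.resize(s['pixels'][130:260,210:450],None,fx=3.3,fy=3.3,interpolation=cv.INTER_CUBIC))
E
```

```text
meas [497.1  21.8  80.1] yaw 90.83 tilt z [ 1.1e-03 -6.0e-04 -1.0e+00] t 21.8 F [-2.3  0.2 16.1] w 0.059 q7 -0.56
shift cm [-0.09 -0.06  0.01] turn 0.03
top
rib 1 10 x [484.6 490.  501.9] y [47.5 63.3] z [53.2 57.3]
lip 19 [482.3 485.  489.2] y [45.9 66.1]
back 7 [504.8 509.5 512.1] y [63.1 65.8]
scene
rib -1 22 x [497.7 505.  510.3] y [-14.1   6.3] z [53.3 57.7]
rib 1 32 x [485.1 501.5 508.6] y [36.1 58.7] z [53.1 57.4]
plate -1 35 x [498.2 500.5 502.1] y [-14.2   2.6] z [60.1 84.8]
plate 1 105 x [494.5 498.8 501.1] y [36.3 56.5] z [ 60.3 108.4]
lip 11 [480.9 486.4 490.3] y [-25.1  65.7]
back 85 [505.6 511.3 515.2] y [-25.   63.6]
-28 58 [569, 587, 588, 589, 591, 595, 597, 598, 599, 599, 599, 600]
-28 64 [569, 571, 572, 572, 573, 573, 574, 574, 578, 580, 581, 582, 585, 586, 586, 587, 587, 588, 593, 597, 597, 598, 598, 598, 600]
-28 70 [567, 567, 570, 572, 572, 572, 573, 573, 574, 575, 585, 585, 587, 595, 595, 596, 598, 598, 599, 599, 599, 600]
-28 76 [567, 569, 569, 570, 571, 572, 572, 572, 572, 574, 574, 589, 590, 592, 592, 594, 597, 597, 598, 598, 599]
-28 82 [564, 564, 565, 566, 566, 567, 568, 568, 568, 570, 594, 596, 596, 597, 597, 598, 598, 599, 599, 601]
-28 88 [566, 592, 593, 594, 595, 596, 597, 600, 600]
72 58 [564, 570, 586, 586, 587, 590, 593, 595, 595, 595, 596, 598, 598]
72 64 [565, 567, 569, 570, 571, 572, 572, 572, 573, 579, 582, 585, 585, 586, 586, 587, 589, 593, 595, 595, 596, 597, 597, 597, 597, 598, 598]
72 70 [566, 567, 568, 569, 570, 571, 571, 572, 572, 573, 573, 573, 579, 584, 585, 589, 593, 595, 596, 597, 597, 598]
72 76 [563, 567, 567, 568, 568, 568, 571, 572, 587, 593, 593, 596, 596, 596, 597, 597, 597, 597, 597, 597]
72 82 [561, 562, 564, 564, 565, 567, 567, 567, 567, 569, 569, 590, 592, 593, 595, 595, 596, 597, 597, 598]
72 88 [564, 567, 590, 591, 592, 594, 594, 595, 597, 597, 598]
rod 85 56 x [576.5 587.5] z90 [66.5 69.8]
rod -70 40 x [577.4 590.9] z90 [67.7 70.1]
```

View pics/fin.png

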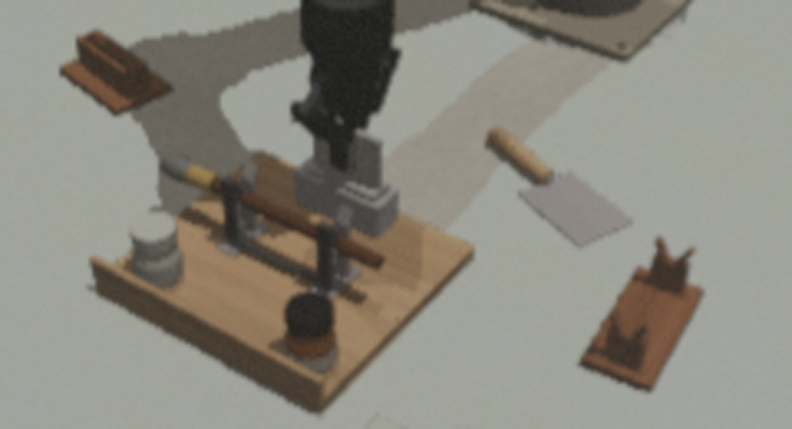

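The holder's rib lies on the slot at crop (355,195), with the rib's top at z ≈ 57 mm. The brush is in both forks, from (180,170) to (380,262), the block and the rest are empty, and the jars are in place. I hand the job in.

```bash
python3 -c "
from cell import sign_off, ctrl
print(sign_off())"
```

```text
the job is handed in; nothing more can be done
None
```

I did both parts in the order asked and signed off at about 22 s on the clock; no verdict was reported.

- **Brush:** I pressed the large brush down into the fork clip until it stopped, with up to about 12.5 N upward on the tool, then released it. Afterwards the handle's top was at about 69 mm in the images, so its axis is at about 62 mm, the seat height. The jaw noses were back where they were before. I never saw a separate force peak from the jaw opening, so "jaw shut" rests on the images.
- **Label holder:** I took it from the block, slid its tongue into the slot and pressed until it stopped. The tool stopped at 80.1 mm, where I expected the rib to reach the lip. The force on the tool is about 16 N: roughly 10 N is the strip's spring, most of the rest rib on lip. The rib's top read about 57 mm against 56 mm expected. It is still held pressed there with a 60 N grip.
- **Other things:** In the last picture both jars and the palette knife looked undisturbed. The small plate, can, bottle and eraser were hidden or out of that view, so I did not check them again; the arm kept clear of them.

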